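# Find the latch plunger with the worn-out spring

## Task

Three look-alike spring latch plungers from the grain husker lie on the lab bench, and one has a worn spring: pinched end to end with the same light squeeze of about 10 N, its blue-headed pin goes in more than twice as far as the others' pins do. Find the worn one, carry it by that light end-to-end squeeze to the red tray, set it down inside on its base and let go; leave the two sound ones on the bench where they were.

Things in the scene. Friction and masses are not known exactly. Their poses are not given: they have to be found in the camera images.
- plunger_a: Latch plunger lying on the bench, 58 mm long, 0.13 kg: aluminium block 36 long x 32 wide x 32 mm high, from one end of which a sprung pin sticks out with a flat blue round head (24 mm diameter, 8 mm thick, axis 17 mm above the underside). Origin: on the underside, under the middle of the relaxed length; x towards the head (block -29 to +7 mm, head +21 to +29 mm), z up. Squeeze end to end along x.
- plunger_b: Same look, size, origin and axes as plunger_a. Squeezed end to end, a plunger shortens from 58 mm to 44 mm at most and can be lifted and carried so. Names, looks and places do not tell which one is worn.
- plunger_c: Same look, size, origin and axes as plunger_a.
- pin_a (a joint): How far the pin of plunger_a is pushed in, in m: 0 relaxed, 0.014 fully in; springs back when let go. Pins start to move at 1 N; then a sound spring takes 3 N per mm (3 mm in at 10 N), the worn one 0.6 N per mm (fully in, 14 mm, at 10 N). Squeezed while it rubs on the bench, a pin may go in less (worn 7, sound 2 mm); lifted clear, it goes in as said.
- pin_b (a joint): The same for plunger_b.
- pin_c (a joint): The same for plunger_c.
- tray: Open red tray fixed to the bench, 180 x 180 mm outside and 24 mm high, walls and floor 4 mm thick. Origin: centre of its underside; x and y along its sides, z up.
Things that resemble listed ones, but are neither listed nor needed, are in the scene too. Leave any brown look-alike of the plunger_a alone. What is shaped like the plunger_b but black is not meant.

How it is judged:
By the outcome, as a careful person would: the job done as asked, in the order asked, and still so for the second after the job is handed in, with the robot touching nothing.
It also fails if it takes over 58 s, if anything falls off the work surface, if the arm or the gripper's body presses on something with over 40 N, if the wrist force passes 120 N, or if a joint passes its speed limit or range.

## Robot

A 7-joint arm with a two-finger parallel gripper is mounted at the origin on the work surface. World frame = base frame: x ahead of the robot, y to its left, z up, the work surface at z = 0. Lengths are in m, angles in rad, forces in N, time in s.
With the tool pointing down it reaches from about 0.425 to 0.975 m from the base axis. Payload 16.7 kg.
Tool frame: the origin (TCP) lies midway between the tips of the shut fingers; the grasp point (between the pads) lies 19 mm behind it; z points along the fingers, y is the line along which they close (so a half turn about z gives the same grasp; the last joint's range is limited). The gripper opens to 85 mm and grips with 20 to 120 N. Pads are 22 mm wide; open, the fingers measure 114 mm over their backs; the gripper's body (76 mm by 85 mm) begins 54 mm behind the grasp point. The pads swing forward as they close: fully open they stand 13 mm farther back than shut.
Start: joints at [-1.28, 0.426, 0.074, 1.606, -0.034, 1.111, -0.067], TCP at [0.288, 0.61, 0.231] pointing down, gripper open.
Joint ranges: [-2.85, 2.85], [-0.5, 2.14], [-1.23, 1.37], [0.21, 2.46], [-1.02, 4.16], [0.16, 2.05], [-2.73, 2.73]. Speed limits (rad/s): [1.89, 1.89, 2.39, 2.39, 3.01, 3.01, 3.01].

## Interface

Orientations are given as [roll, pitch, yaw] about the fixed x, y, z axes, in that order (R = Rz(yaw) Ry(pitch) Rx(roll)).
In Python, from plant import get_state, snapshot, calibration, close_job gives the robot as it stands. The module is installed in compiled form; this text tells all that it offers.
- The arm moves only by the tool send_rows, never from a script. Its argument "series" is a list of rows, each a list of 7 numbers: the shift along the tool's x, y, z scaled (see below), then the turn, a rotation vector about the tool's x, y, z scaled (see below), then the closure, from 0 (fully open) to 1 (shut). A call has 1 to 10 rows; each row shifts and turns the commanded pose from where the row before left it, along the tool's axes as they then stand; what a row does not reach is not made up. The controller multiplies each number of a shift by 5 cm and each number of a turn by 4 degrees. A row lasts 1/10 s, in which the tool goes at most 50 mm and 8.59 degrees, less where a joint would pass 70% of its speed; a pose out of reach is approached as far as the arm can. A call with a number of a shift or a turn outside -1 to 1 is refused whole. A call with a gripper value outside its range is refused whole. The fingers move at their own pace and stop on an object; the grip force is fixed at half the most. Time passes only in rows, so rows that do not move let the fingers close. It gives the time, the measured TCP pose, the force and the opening at its end, in the units of the state.
- get_state(): the state, without advancing time (a new reading comes with each control period).
- snapshot(name): name is "scene" or "top"; returns (picture, depth): 384x512x3 uint8, blue, green, red; 384x512 float32, m along the optical axis (not along the pixel's ray), 0 where there is no reading.
- calibration(name): a dict with "camera_matrix" (3x3 intrinsics, pixels), "world_to_cam" (4x4, takes a point from world to camera coordinates). Camera axes: x right, y down, z forward; pixel columns grow to the right and rows downward; lengths in m; the calibration is good to about 2 mm. A picture is of the moment at which its call begins. calibration takes no time and is no camera call.
- close_job(): hands the job in, once; it reports no verdict.
The state is a dict: "clock": time; "qpos": joint angles; "joint_velocities": joint speeds; "effort": joint torques, N m; "eef_pos": TCP position; "eef_rot": TCP orientation; "wrist_force": force on the tool from outside, world axes, zero at the start; "wrist_torque": the same for the moment, N m; "grip_width": finger opening in m.
Only numpy, scipy, OpenCV 4.12 (cv2) and the standard library are available. Lean on these libraries where they do the work, as an engineer would, in place of code of your own. Each camera call takes 0.05 s, during which the arm holds its last target. There are 200 camera calls.

## Working session

There is one attempt and no reset: what is moved stays moved. The work goes in short steps, Python scripts to look and compute and a tool call to move; the robot and the scene stay as the last step left them, time stands still between calls to the robot, and variables do not carry over. Pictures are saved under pics/ and viewed, on a budget of 10 in all, crops included, one or two more only if the job needs it, and the job is handed in when it is done.

Besides the shell and the picture viewer there is one more tool, called as name([rows], argument=value, ...), one row to a line, values as JSON. send_rows: Moves the arm, as the interface text tells. Shifts and turns lie within -1 to 1; 1 stands for 5 cm of shift or 4 degrees of turn. Its arguments: {"type":"object","properties":{"series":{"type":"array","items":{"type":"array","items":{"type":"number"}}}},"required":["series"]}

```bash
mkdir -p pics
python3 - <<'E'
from plant import *
import cv2,numpy as np
print(get_state())
for n in("scene","top"):
    p,d=snapshot(n);cv2.imwrite(f"pics/{n}0.png",p);np.save(f"{n}d.npy",d)
    c=calibration(n);print(c)
E
```

```text
{'clock': 0.0, 'qpos': array([-1.27950251,  0.42674073,  0.0738867 ,  1.60658064, -0.03411898,
        1.11079731, -0.06711417]), 'joint_velocities': array([-0.00167789, -0.00159322,  0.00068632,  0.00028286, -0.00068758,
       -0.00021183, -0.00059386]), 'effort': array([-8.79694762e-04, -9.49804330e+01,  3.76014903e+00, -4.63547194e+01,
        1.89974089e-02,  9.52777656e-03,  1.71566944e-05]), 'eef_pos': array([0.28786668, 0.61010534, 0.23061747]), 'eef_rot': array([-3.14033062e+00,  9.18904776e-05,  2.70071282e+00]), 'wrist_force': array([ 0.22153967, -0.23649466, -0.41582733]), 'wrist_torque': array([0.02038191, 0.00858323, 0.00354991]), 'grip_width': 0.08562125913161518}
{'camera_matrix': array([[372.38589648,   0.        , 257.4738977 ],
       [  0.        , 372.38589648, 197.50797242],
       [  0.        ,   0.        ,   1.        ]]), 'world_to_cam': array([[-0.27615313,  0.96107845, -0.00822614,  0.13216231],
       [ 0.60375789,  0.16680969, -0.77951968, -0.29549632],
       [-0.74780737, -0.2202334 , -0.62632371,  1.33114747],
       [ 0.        ,  0.        ,  0.        ,  1.        ]])}
{'camera_matrix': array([[481.93142873,   0.        , 251.26202046],
       [  0.        , 481.93142873, 187.91433701],
       [  0.        ,   0.        ,   1.        ]]), 'world_to_cam': array([[ 0.00713657, -0.99981417, -0.01790812,  0.03548109],
       [-0.99567215, -0.00544526, -0.09277564,  0.51789317],
       [ 0.09266088,  0.01849271, -0.99552598,  1.18902556],
       [ 0.        ,  0.        ,  0.        ,  1.        ]])}
```

View pics/top0.png

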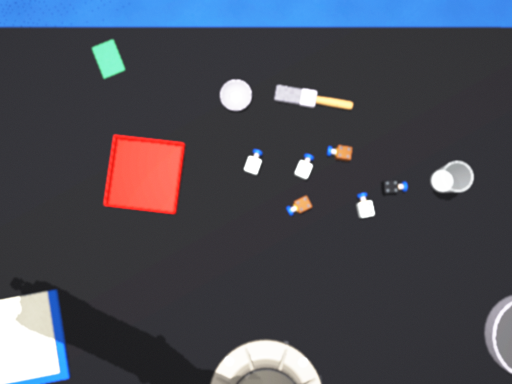

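View pics/scene0.png

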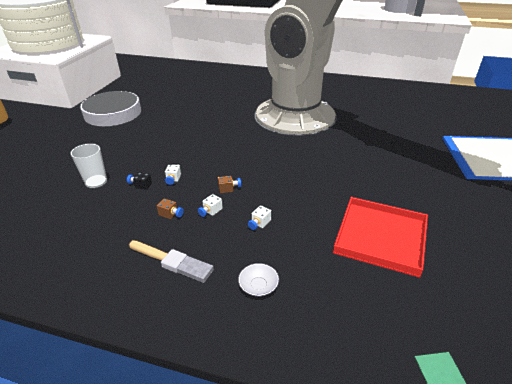

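Top view: white-block candidates at (253,165), (304,170), (365,208). Brown look-alikes are at (343,153) and (301,205), the black one at (392,187); leave those. The tray is at (145,174), with a dish at (236,95).

```bash
cat > h.py <<'E'
from plant import *
import cv2,numpy as np
from scipy.spatial.transform import Rotation as Ro
def ray(n,uv,z):
    c=calibration(n);K=c["camera_matrix"];T=c["world_to_cam"];R=T[:3,:3];t=T[:3,3]
    uv=np.atleast_2d(uv).astype(float)
    d=np.c_[uv,np.ones(len(uv))]@np.linalg.inv(K).T@R
    o=-R.T@t
    return (o+d*((z-o[2])/d[:,2])[:,None])[:,:2]
def cloud(n,d):
    c=calibration(n);K=c["camera_matrix"];T=c["world_to_cam"]
    v,u=np.indices(d.shape);P=np.stack([u,v,np.ones_like(u)],-1)@np.linalg.inv(K).T*d[...,None]
    return (P-T[:3,3])@T[:3,:3]
def masks(p):
    h=cv2.cvtColor(p,cv2.COLOR_BGR2HSV)
    return (h[...,1]<70)&(h[...,2]>140),(h[...,0]>95)&(h[...,0]<130)&(h[...,1]>130)&(h[...,2]>60)
def plungers(n,p,d,cs,verbose=True):
    W=cloud(n,d);w,b=masks(p);out=[]
    v,u=np.indices(d.shape)
    for cx,cy in cs:
        near=np.hypot(u-cx,v-cy)<20
        top=near&w&(W[...,2]>.026)&(W[...,2]<.04); bl=near&b
        bt=bl&(W[...,2]>.008)
        pt=ray(n,np.c_[u[top],v[top]],.032); r=cv2.minAreaRect(pt.astype(np.float32)*1000)
        bc=np.array(r[0])/1000; hp=W[bt]; hc=hp[:,:2].mean(0)
        yaw=np.degrees(np.arctan2(*(hc-bc)[::-1]))
        print("block",bc.round(4),pt.mean(0).round(4),"size",np.round(r[1]),"ang",round(r[2],1),"n",top.sum(),"z",W[top][:,2].mean().round(4),"head",hc.round(4),"n",bt.sum(),"zmax",hp[:,2].max().round(4),"dist",np.linalg.norm(hc-bc).round(4),"yaw",yaw.round(1))
E
python3 - <<'E'
from h import *
p=cv2.imread("pics/top0.png");d=np.load("topd.npy")
plungers("top",p,d,[(255,162),(304,166),(365,205)])
h=cv2.cvtColor(p,cv2.COLOR_BGR2HSV);r=((h[...,0]<8)|(h[...,0]>172))&(h[...,1]>150)&(h[...,2]>80)
c=max(cv2.findContours(r.astype(np.uint8),0,1)[0],key=cv2.contourArea)
q=ray("top",c[:,0],.024).astype(np.float32)*1000;print("tray",cv2.minAreaRect(q))
cv2.imwrite("pics/crop0.png",cv2.resize(p[130:230,230:420],None,fx=4,fy=4,interpolation=2))
E
```

```text
block [0.5826 0.0338] [0.5774 0.0353] size [32. 49.] ang 72.0 n 188 z 0.0326 head [0.611  0.0236] n 30 zmax 0.0328 dist 0.0302 yaw -19.8
block [ 0.5669 -0.0923] [ 0.5668 -0.0921] size [32. 37.] ang 66.1 n 184 z 0.0326 head [ 0.5997 -0.1065] n 32 zmax 0.0321 dist 0.0358 yaw -23.4
block [ 0.4708 -0.2457] [ 0.4682 -0.2468] size [42. 33.] ang 13.1 n 195 z 0.0324 head [ 0.5031 -0.2386] n 28 zmax 0.0307 dist 0.0331 yaw 12.4
tray ((552.6923217773438, 311.3406066894531), (189.64358520507812, 187.3199005126953), 83.70414733886719)
```

View pics/crop0.png

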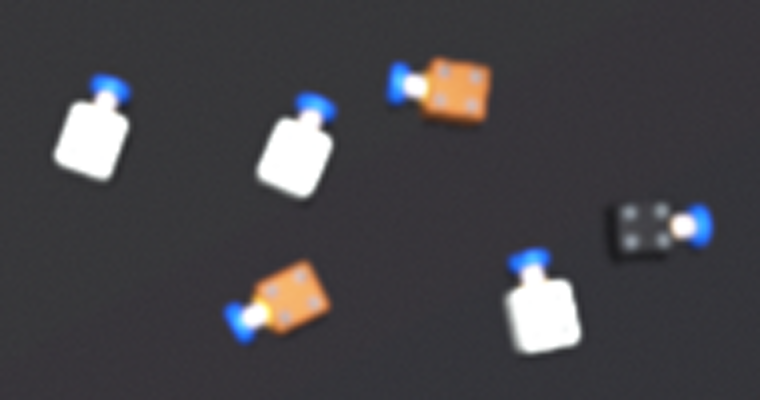

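The crop shows three white (aluminium) plungers with blue heads pointing up-image; the brown and black ones are excluded. Origins are block centre + 11 mm along the axis. I'll write a small planner that prints the remaining shift and turn, then act.

```bash
cat > goto.py <<'E'
import sys
from h import *
# x y z yaw_of_axis(deg): remaining shift in tool units (total) and turn (total), tool down
x,y,z,th=map(float,sys.argv[1:5]); s=get_state()
R=Ro.from_euler('xyz',s["eef_rot"])
yt=th+90
cur=np.degrees(s["eef_rot"][2]); yt=cur+(yt-cur+90)%180-90
Rt=Ro.from_euler('xyz',[np.pi,0,np.radians(yt)])
d=R.inv().apply(np.array([x,y,z])-s["eef_pos"])
rv=np.degrees((R.inv()*Rt).as_rotvec())
print("clock",round(s["clock"],2),"pos",s["eef_pos"].round(4),"yaw",cur.round(1),"->",yt,"w",round(s["grip_width"],4),"F",s["wrist_force"].round(2))
print("shift units",(d/.05).round(2),"turn units",(rv/4).round(2),"after-turn shift",(Rt.inv().apply(np.array([x,y,z])-s["eef_pos"])/.05).round(2), "q7",s["qpos"][6].round(2))
E
python3 goto.py 0.5877 0.0317 0.13 -19.3
```

```text
clock 0.1 pos [0.2879 0.6101 0.2306] yaw 154.7 -> 70.69999999999999 w 0.0854 F [-0.05 -0.44 -0.22]
shift units [-10.36  -7.9    2.02] turn units [-1.000e-02  1.000e-02  2.101e+01] after-turn shift [-8.94  9.48  2.01] q7 -0.07
```

send_rows([
  [-0.518,-0.395,0.1,0,0,0,0.3],
  [-0.518,-0.395,0.1,0,0,0,0.3],
  [-0.518,-0.395,0.1,0,0,0,0.3],
  [-0.518,-0.395,0.1,0,0,0,0.3],
  [-0.518,-0.395,0.1,0,0,0,0.3],
  [-0.518,-0.395,0.1,0,0,0,0.3],
  [-0.518,-0.395,0.1,0,0,0,0.3],
  [-0.518,-0.395,0.1,0,0,0,0.3],
  [-0.518,-0.395,0.1,0,0,0,0.3],
  [-0.518,-0.395,0.1,0,0,0,0.3],
])

```text
clock: 1.1
eef_pos: [0.4383, 0.32, 0.181]
eef_rot: [-3.141, -0.0, 2.701]
wrist_force: [0.6, 0.4, -0.1]
grip_width: 0.0598
```

send_rows([
  [-0.518,-0.395,0.1,0,0,0,0.45],
  [-0.518,-0.395,0.1,0,0,0,0.45],
  [-0.518,-0.395,0.1,0,0,0,0.45],
  [-0.518,-0.395,0.1,0,0,0,0.45],
  [-0.518,-0.395,0.1,0,0,0,0.45],
  [-0.518,-0.395,0.1,0,0,0,0.45],
  [-0.518,-0.395,0.1,0,0,0,0.45],
  [-0.518,-0.395,0.1,0,0,0,0.45],
  [-0.518,-0.395,0.1,0,0,0,0.45],
  [-0.518,-0.395,0.1,0,0,0,0.45],
])

```text
clock: 2.1
eef_pos: [0.5882, 0.0309, 0.1309]
eef_rot: [-3.141, -0.0, 2.701]
wrist_force: [0.2, 0.8, 0.5]
grip_width: 0.0473
```

send_rows([
  [0,0,0,0,0,1,0.4],
  [0,0,0,0,0,1,0.4],
  [0,0,0,0,0,1,0.4],
  [0,0,0,0,0,1,0.4],
  [0,0,0,0,0,1,0.4],
  [0,0,0,0,0,1,0.4],
  [0,0,0,0,0,1,0.4],
  [0,0,0,0,0,1,0.4],
  [0,0,0,0,0,1,0.4],
  [0,0,0,0,0,1,0.4],
])

```text
clock: 3.1
eef_pos: [0.5877, 0.0322, 0.1311]
eef_rot: [-3.141, -0.0, 2.0]
wrist_force: [-0.1, -0.4, 0.9]
grip_width: 0.0512
```

send_rows([
  [0,0,0,0,0,1,0.15],
  [0,0,0,0,0,1,0.15],
  [0,0,0,0,0,1,0.15],
  [0,0,0,0,0,1,0.15],
  [0,0,0,0,0,1,0.15],
  [0,0,0,0,0,1,0.15],
  [0,0,0,0,0,1,0.15],
  [0,0,0,0,0,1,0.15],
  [0,0,0,0,0,1,0.15],
  [0,0,0,0,0,1,0.15],
])

```text
clock: 4.1
eef_pos: [0.5877, 0.0322, 0.1311]
eef_rot: [-3.141, 0.0, 1.302]
wrist_force: [0.4, 0.7, -0.9]
grip_width: 0.0726
```

```bash
python3 goto.py 0.5877 0.0317 0.001 -19.3
```

```text
clock 4.1 pos [0.5877 0.0322 0.1311] yaw 74.6 -> 70.69999999999999 w 0.0726 F [ 0.42  0.71 -0.91]
shift units [-0.01  0.    2.6 ] turn units [-0.01  0.    0.97] after-turn shift [-0.01  0.    2.6 ] q7 -0.11
```

send_rows([
  [0,0,0.52,0,0,0.97,0.15],
  [0,0,0.52,0,0,0,0.15],
  [0,0,0.52,0,0,0,0.15],
  [0,0,0.52,0,0,0,0.15],
  [0,0,0.52,0,0,0,0.15],
  [0,0,0,0,0,0,0.3],
])

```text
clock: 4.7
eef_pos: [0.5858, 0.032, -0.0016]
eef_rot: [-3.137, 0.003, 1.237]
wrist_force: [-0.0, -0.3, 0.6]
grip_width: 0.0605
```

send_rows([
  [0,0,0,0,0,0,0.38],
  [0,0,0,0,0,0,0.38],
  [0,0,0,0,0,0,0.38],
  [0,0,0,0,0,0,0.38],
  [0,0,0,0,0,0,0.38],
])

```text
clock: 5.2
eef_pos: [0.5882, 0.0324, 0.0019]
eef_rot: [3.141, -0.0, 1.237]
wrist_force: [-0.3, 0.0, -1.6]
grip_width: 0.0531
```

send_rows([
  [0,0,-0.5,0,0,0,0.38],
  [0,0,0,0,0,0,0.38],
  [0,0,0,0,0,0,0.38],
  [0,0,0,0,0,0,0.38],
])

```text
clock: 5.6
eef_pos: [0.5876, 0.0323, 0.0259]
eef_rot: [-3.141, 0.0, 1.237]
wrist_force: [-0.5, 0.3, -1.8]
grip_width: 0.0531
```

send_rows([
  [0,0,0,0,0,0,0.44],
  [0,0,0,0,0,0,0.44],
  [0,0,0,0,0,0,0.44],
  [0,0,0,0,0,0,0.44],
])

```text
clock: 6.0
eef_pos: [0.5878, 0.0321, 0.0261]
eef_rot: [-3.141, 0.0, 1.237]
wrist_force: [0.4, -0.2, -2.0]
grip_width: 0.048
```

Run:
```python
from h import *
print(get_state()["grip_width"])
for n in("scene","top"):
    p,d=snapshot(n);cv2.imwrite(f"pics/{n}1.png",p)
s=cv2.imread("pics/scene1.png");t=cv2.imread("pics/top1.png")
a=cv2.resize(s[150:260,200:310],(440,440),interpolation=2);b=cv2.resize(t[110:220,200:290],(360,440),interpolation=2)
cv2.imwrite("pics/c1.png",np.hstack([a,b]))
```

```text
0.04800063978420297
```

View pics/c1.png

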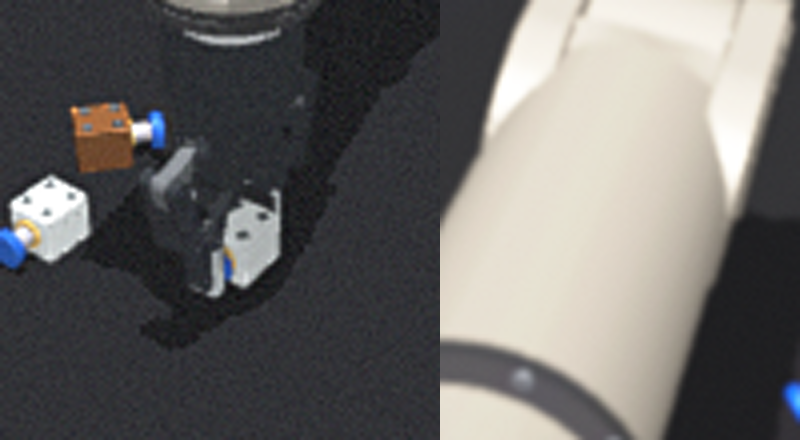

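The crop shows the first plunger (scene ~(263,212)) held between the fingers and lifted, with its head mostly in. The fingers track the command, so I need fine width readings to compare spring loads.

```bash
cat > w.py <<'E'
from plant import *
import numpy as np
r=[]
for i in range(4):
    s=get_state(); r.append((round(s["grip_width"]*1e3,3))); snapshot("top")
print(s["clock"],r,s["wrist_force"].round(2),s["eef_pos"].round(4))
E
python3 w.py
```

```text
6.25 [48.449, 48.061, 48.631, 48.427] [ 0.35 -0.24 -1.51] [0.5879 0.0322 0.0263]
```

send_rows([
  [0,0,0,0,0,0,0.4],
  [0,0,0,0,0,0,0.4],
  [0,0,0,0,0,0,0.4],
  [0,0,0,0,0,0,0.4],
])

```text
clock: 6.7
eef_pos: [0.5879, 0.0322, 0.0263]
eef_rot: [-3.142, 0.0, 1.237]
wrist_force: [0.4, -0.8, -1.6]
grip_width: 0.0509
```

```bash
python3 w.py
```

```text
6.85 [50.906, 51.18, 51.054, 51.232] [-0.17 -0.45 -1.31] [0.5879 0.0321 0.0263]
```

send_rows([
  [0,0,0,0,0,0,0.47],
  [0,0,0,0,0,0,0.47],
  [0,0,0,0,0,0,0.47],
  [0,0,0,0,0,0,0.47],
])

```text
clock: 7.3
eef_pos: [0.5879, 0.0322, 0.0263]
eef_rot: [-3.142, 0.0, 1.237]
wrist_force: [0.9, 0.1, -1.4]
grip_width: 0.0458
```

```bash
python3 w.py
```

```text
7.45 [45.768, 45.938, 46.018, 45.737] [-0.3   0.01 -1.34] [0.5879 0.0322 0.0263]
```

send_rows([
  [0,0,0.25,0,0,0,0.4],
  [0,0,0.22,0,0,0,0.4],
  [0,0,0,0,0,0,0.4],
])

```text
clock: 7.8
eef_pos: [0.5874, 0.032, 0.0011]
eef_rot: [-3.14, 0.001, 1.237]
wrist_force: [1.4, 0.2, -1.2]
grip_width: 0.0511
```

send_rows([
  [0,0,0,0,0,0,0.15],
  [0,0,0,0,0,0,0.15],
  [0,0,0,0,0,0,0.15],
  [0,0,-0.6,0,0,0,0.15],
  [0,0,-0.6,0,0,0,0.15],
  [0,0,-0.6,0,0,0,0.47],
])

```text
clock: 8.4
eef_pos: [0.5877, 0.032, 0.094]
eef_rot: [-3.141, 0.0, 1.237]
wrist_force: [-0.3, -0.2, 0.3]
grip_width: 0.0598
```

```bash
python3 goto.py 0.577 -0.0965 0.085 -23.7
```

```text
clock 8.4 pos [0.5877 0.032  0.094 ] yaw 70.8 -> 66.30000000000001 w 0.0598 F [-0.34 -0.16  0.31]
shift units [-2.5   0.64  0.18] turn units [-0.    0.    1.14] after-turn shift [-2.44  0.84  0.18] q7 -0.13
```

send_rows([
  [-0.625,0.16,0,0,0,0,0.47],
  [-0.625,0.16,0,0,0,0,0.47],
  [-0.625,0.16,0,0,0,0,0.47],
  [-0.625,0.16,0,0,0,0.57,0.47],
  [0,0,0,0,0,0.57,0.47],
])

```text
clock: 8.9
eef_pos: [0.5764, -0.1014, 0.0936]
eef_rot: [3.14, 0.001, 1.15]
wrist_force: [0.5, -0.2, 0.4]
grip_width: 0.0449
```

```bash
python3 w.py; python3 goto.py 0.577 -0.0965 0.001 -23.7
```

```text
9.05 [44.895, 45.553, 44.896, 45.284] [-0.11  1.11 -0.47] [ 0.5772 -0.0964  0.0929]
clock 9.1 pos [ 0.5773 -0.0957  0.0929] yaw 66.4 -> 66.30000000000001 w 0.045 F [ 0.66 -0.26  0.53]
shift units [-0.02  0.    1.84] turn units [-0.   -0.    0.03] after-turn shift [-0.02  0.    1.84] q7 0.03
```

send_rows([
  [0,0,0,0,0,0,0.4],
  [0,0,0,0,0,0,0.4],
  [0,0,0,0,0,0,0.4],
])

```text
clock: 9.4
eef_pos: [0.5773, -0.0959, 0.0928]
eef_rot: [-3.142, -0.0, 1.158]
wrist_force: [0.9, -0.2, -0.4]
grip_width: 0.0516
```

```bash
python3 w.py
```

```text
9.55 [51.615, 51.54, 51.373, 51.058] [ 0.49  0.04 -0.11] [ 0.5772 -0.0962  0.0928]
```

send_rows([
  [0,0,0,0,0,0,0.15],
  [0,0,0,0,0,0,0.15],
  [0,0,0.46,0,0,0,0.15],
  [0,0,0.46,0,0,0,0.15],
  [0,0,0.46,0,0,0,0.15],
  [0,0,0.46,0,0,0,0.15],
  [0,0,0,0,0,0,0.3],
])

```text
clock: 10.3
eef_pos: [0.5755, -0.0963, -0.0015]
eef_rot: [-3.138, 0.002, 1.157]
wrist_force: [-0.4, -0.2, -0.0]
grip_width: 0.0606
```

send_rows([
  [0,0,0,0,0,0,0.38],
  [0,0,0,0,0,0,0.38],
  [0,0,0,0,0,0,0.38],
  [0,0,0,0,0,0,0.38],
  [0,0,-0.5,0,0,0,0.38],
  [0,0,0,0,0,0,0.38],
  [0,0,0,0,0,0,0.38],
])

```text
clock: 11.0
eef_pos: [0.5776, -0.0962, 0.0264]
eef_rot: [3.14, -0.001, 1.157]
wrist_force: [-0.4, -0.3, -1.8]
grip_width: 0.053
```

send_rows([
  [0,0,0,0,0,0,0.44],
  [0,0,0,0,0,0,0.44],
  [0,0,0,0,0,0,0.47],
  [0,0,0,0,0,0,0.47],
  [0,0,0,0,0,0,0.47],
  [0,0,0,0,0,0,0.47],
])

```text
clock: 11.6
eef_pos: [0.5771, -0.0965, 0.0257]
eef_rot: [-3.141, 0.0, 1.157]
wrist_force: [0.9, -0.9, -0.2]
grip_width: 0.0459
```

```bash
python3 w.py
```

```text
11.75 [45.851, 45.589, 46.468, 45.702] [-0.34  0.27 -0.98] [ 0.5771 -0.0964  0.0258]
```

send_rows([
  [0,0,0.25,0,0,0,0.4],
  [0,0,0.22,0,0,0,0.4],
  [0,0,0,0,0,0,0.4],
  [0,0,0,0,0,0,0.15],
  [0,0,0,0,0,0,0.15],
  [0,0,0,0,0,0,0.15],
  [0,0,-0.6,0,0,0,0.15],
  [0,0,-0.6,0,0,0,0.15],
  [0,0,-0.6,0,0,0,0.15],
])

```text
clock: 12.7
eef_pos: [0.5769, -0.0965, 0.0934]
eef_rot: [-3.141, 0.0, 1.157]
wrist_force: [-0.2, 0.8, -0.3]
grip_width: 0.0726
```

```bash
python3 goto.py 0.479 -0.244 0.092 13
```

```text
clock 12.7 pos [ 0.5769 -0.0965  0.0934] yaw 66.3 -> 103.0 w 0.0726 F [-0.16  0.83 -0.25]
shift units [-3.49 -0.61  0.03] turn units [-0.    0.   -9.18] after-turn shift [-2.43 -2.57  0.03] q7 0.03
```

send_rows([
  [-0.698,-0.122,0,0,0,0,0.15],
  [-0.698,-0.122,0,0,0,0,0.15],
  [-0.698,-0.122,0,0,0,0,0.15],
  [-0.698,-0.122,0,0,0,0,0.15],
  [-0.698,-0.122,0,0,0,-0.99,0.15],
  [0,0,0,0,0,-0.99,0.15],
  [0,0,0,0,0,-0.99,0.15],
  [0,0,0,0,0,-0.99,0.15],
  [0,0,0,0,0,-0.99,0.15],
  [0,0,0,0,0,-0.99,0.15],
])

```text
clock: 13.7
eef_pos: [0.4791, -0.244, 0.0925]
eef_rot: [3.141, 0.0, 1.575]
wrist_force: [0.7, 0.5, -0.2]
grip_width: 0.0725
```

send_rows([
  [0,0,0,0,0,-0.99,0.15],
  [0,0,0,0,0,-0.99,0.15],
  [0,0,0,0,0,-0.99,0.15],
  [0,0,0,0,0,-0.27,0.15],
  [0,0,0,0,0,0,0.15],
])

```text
clock: 14.2
eef_pos: [0.4791, -0.244, 0.0925]
eef_rot: [3.141, 0.0, 1.797]
wrist_force: [0.2, -0.1, 0.8]
grip_width: 0.0725
```

```bash
python3 goto.py 0.479 -0.244 0.001 13
```

```text
clock 14.2 pos [ 0.4791 -0.244   0.0925] yaw 103.0 -> 103.0 w 0.0725 F [ 0.23 -0.13  0.84]
shift units [ 0.   -0.    1.83] turn units [ 0.    0.   -0.01] after-turn shift [ 0.   -0.    1.83] q7 0.85
```

send_rows([
  [0,0,0.46,0,0,0,0.15],
  [0,0,0.46,0,0,0,0.15],
  [0,0,0.46,0,0,0,0.15],
  [0,0,0.45,0,0,0,0.15],
  [0,0,0,0,0,0,0.3],
])

```text
clock: 14.7
eef_pos: [0.4776, -0.2433, -0.0013]
eef_rot: [-3.138, -0.002, 1.797]
wrist_force: [-0.6, 1.0, -0.5]
grip_width: 0.0604
```

send_rows([
  [0,0,0,0,0,0,0.38],
  [0,0,0,0,0,0,0.38],
  [0,0,0,0,0,0,0.38],
  [0,0,0,0,0,0,0.38],
  [0,0,-0.5,0,0,0,0.38],
  [0,0,0,0,0,0,0.38],
  [0,0,0,0,0,0,0.38],
])

```text
clock: 15.4
eef_pos: [0.4796, -0.2439, 0.0264]
eef_rot: [3.14, 0.001, 1.798]
wrist_force: [1.1, 0.2, -1.5]
grip_width: 0.0529
```

send_rows([
  [0,0,0,0,0,0,0.44],
  [0,0,0,0,0,0,0.44],
  [0,0,0,0,0,0,0.47],
  [0,0,0,0,0,0,0.47],
  [0,0,0,0,0,0,0.47],
  [0,0,0,0,0,0,0.47],
])

```text
clock: 16.0
eef_pos: [0.4791, -0.244, 0.0257]
eef_rot: [-3.141, 0.0, 1.798]
wrist_force: [1.0, -0.9, -1.7]
grip_width: 0.0455
```

```bash
python3 w.py; python3 w.py
```

```text
16.15 [45.452, 45.382, 45.564, 45.41] [-0.41 -0.34 -1.7 ] [ 0.4791 -0.2439  0.0258]
16.35 [45.567, 45.569, 45.397, 45.058] [-0.04  0.   -1.5 ] [ 0.4791 -0.2439  0.0258]
```

send_rows([
  [0,0,-0.5,0,0,0,0.44],
  [0,0,-0.5,0,0,0,0.44],
  [0,0,0,0,0,0,0.44],
  [0,0,0,0,0,0,0.44],
])

```text
clock: 16.8
eef_pos: [0.4794, -0.2438, 0.076]
eef_rot: [3.141, 0.0, 1.798]
wrist_force: [0.1, -0.4, -2.6]
grip_width: 0.0478
```

```bash
python3 w.py; python3 w.py; python3 goto.py 0.553 0.311 0.075 13
```

```text
16.95 [47.838, 47.87, 47.941, 47.346] [-0.25 -0.43 -2.24] [ 0.4786 -0.2437  0.075 ]
17.15 [48.263, 48.006, 47.395, 47.861] [ 1.57  0.27 -2.24] [ 0.4788 -0.2439  0.0753]
clock 17.2 pos [ 0.4789 -0.244   0.0754] yaw 103.0 -> 103.0 w 0.0477 F [ 0.31 -0.73 -1.56]
shift units [1.048e+01 3.940e+00 1.000e-02] turn units [-0.01 -0.    0.  ] after-turn shift [1.048e+01 3.940e+00 1.000e-02] q7 0.88
```

P3 reads 47.8 and 45.4 mm where P1 reads 48.4 and 45.9 mm and P2 reads 45.9 mm. Its load on the fingers is lower by about 0.5 mm of finger compliance, so P3 is the worn one. Carrying it to the tray.

send_rows([
  [0,0,-0.25,0,0,0,0.47],
  [0.2,0.08,-0.25,0,0,0,0.47],
  [0.488,0.183,0,0,0,0,0.47],
  [0.488,0.183,0,0,0,0,0.47],
  [0.488,0.183,0,0,0,0,0.47],
  [0.488,0.183,0,0,0,0,0.47],
  [0.488,0.183,0,0,0,0,0.47],
  [0.488,0.183,0,0,0,0,0.47],
  [0.488,0.183,0,0,0,0,0.47],
  [0.488,0.183,0,0,0,0,0.47],
])

```text
clock: 18.2
eef_pos: [0.5084, -0.0256, 0.1017]
eef_rot: [3.141, 0.0, 1.798]
wrist_force: [0.7, 0.2, -1.5]
grip_width: 0.0457
```

send_rows([
  [0.488,0.183,0,0,0,0,0.47],
  [0.488,0.183,0,0,0,0,0.47],
  [0.488,0.183,0,0,0,0,0.47],
  [0.488,0.183,0,0,0,0,0.47],
  [0.488,0.183,0,0,0,0,0.47],
  [0.488,0.183,0,0,0,0,0.47],
  [0.488,0.183,0,0,0,0,0.47],
  [0.488,0.183,0,0,0,0,0.47],
  [0.488,0.183,0,0,0,0,0.47],
  [0.488,0.183,0,0,0,0,0.47],
])

```text
clock: 19.2
eef_pos: [0.5425, 0.2328, 0.1017]
eef_rot: [3.141, -0.0, 1.798]
wrist_force: [0.5, 0.5, -1.5]
grip_width: 0.0455
```

send_rows([
  [0.488,0.183,0,0,0,0,0.47],
  [0.488,0.183,0,0,0,0,0.47],
  [0.488,0.183,0,0,0,0,0.47],
  [0,0,0,0,0,0,0.47],
  [0,0,0,0,0,0,0.47],
])

```text
clock: 19.7
eef_pos: [0.5525, 0.3095, 0.1013]
eef_rot: [3.141, 0.0, 1.799]
wrist_force: [0.1, -0.4, -1.3]
grip_width: 0.0452
```

```bash
python3 goto.py 0.553 0.311 0.006 13
python3 - <<'E'
from h import *
p,d=snapshot("scene");cv2.imwrite("pics/s2.png",cv2.resize(p[120:300,150:450],None,fx=2.6,fy=2.6,interpolation=2))
E
```

```text
clock 19.7 pos [0.5525 0.3095 0.1013] yaw 103.1 -> 103.0 w 0.0452 F [ 0.14 -0.45 -1.27]
shift units [0.03 0.02 1.91] turn units [0.   0.01 0.02] after-turn shift [0.03 0.02 1.91] q7 -0.15
```

View pics/s2.png

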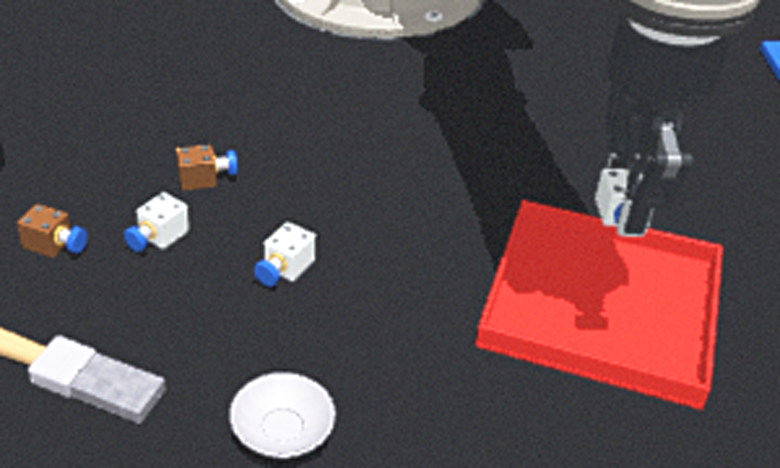

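The picture shows the worn plunger level in the fingers over the tray (crop (622,200)). The two sound ones stand in place at (162,220) and (290,250). Lowering.

send_rows([
  [0,0,0.4,0,0,0,0.47],
  [0,0,0.4,0,0,0,0.47],
  [0,0,0.4,0,0,0,0.47],
  [0,0,0.3,0,0,0,0.47],
  [0,0,0.2,0,0,0,0.47],
  [0,0,0.12,0,0,0,0.47],
  [0,0,0,0,0,0,0.47],
  [0,0,0,0,0,0,0.47],
  [0,0,0,0,0,0,0.47],
])

```text
clock: 20.65
eef_pos: [0.5529, 0.3095, 0.0105]
eef_rot: [3.141, -0.0, 1.798]
wrist_force: [-0.4, -0.1, -0.8]
grip_width: 0.0453
```

send_rows([
  [0,0,0.03,0,0,0,0.47],
  [0,0,0.03,0,0,0,0.47],
  [0,0,0,0,0,0,0.47],
  [0,0,0,0,0,0,0.47],
])

```text
clock: 21.05
eef_pos: [0.5525, 0.3092, 0.0068]
eef_rot: [-3.141, 0.0, 1.798]
wrist_force: [-0.2, 0.0, -1.7]
grip_width: 0.0457
```

send_rows([
  [0,0,0.02,0,0,0,0.47],
  [0,0,0,0,0,0,0.47],
  [0,0,0,0,0,0,0.47],
])

```text
clock: 21.35
eef_pos: [0.5526, 0.3092, 0.0058]
eef_rot: [3.142, -0.0, 1.798]
wrist_force: [-0.1, 0.8, -1.1]
grip_width: 0.0452
```

send_rows([
  [0,0,0.02,0,0,0,0.47],
  [0,0,0,0,0,0,0.47],
  [0,0,0,0,0,0,0.47],
])

```text
clock: 21.65
eef_pos: [0.5526, 0.3093, 0.0052]
eef_rot: [3.141, -0.0, 1.798]
wrist_force: [-3.4, -1.6, 7.5]
grip_width: 0.0452
```

send_rows([
  [0,0,0,0,0,0,0.42],
  [0,0,0,0,0,0,0.37],
  [0,0,0,0,0,0,0.32],
  [0,0,0,0,0,0,0.25],
  [0,0,0,0,0,0,0.15],
  [0,0,0,0,0,0,0.12],
  [0,0,0,0,0,0,0.12],
  [0,0,0,0,0,0,0.12],
])

```text
clock: 22.45
eef_pos: [0.5525, 0.3092, 0.0048]
eef_rot: [-3.142, 0.0, 1.798]
wrist_force: [0.1, -0.2, 0.3]
grip_width: 0.0752
```

send_rows([
  [0,0,-0.2,0,0,0,0.12],
  [0,0,-0.4,0,0,0,0.12],
  [0,0,-0.6,0,0,0,0.12],
  [0,0,-0.8,0,0,0,0.12],
  [0,0,-0.8,0,0,0,0.12],
  [0.6,0,0,0,0,0,0.12],
  [0.6,0,0,0,0,0,0.12],
  [0.6,0,0,0,0,0,0.12],
  [0.6,0,0,0,0,0,0.12],
  [0.6,0,0,0,0,0,0.12],
])

```text
clock: 23.45
eef_pos: [0.5184, 0.4565, 0.1457]
eef_rot: [3.141, -0.0, 1.798]
wrist_force: [0.4, -0.1, -0.9]
grip_width: 0.075
```

send_rows([
  [0.6,0,0,0,0,0,0.12],
  [0.6,0,0,0,0,0,0.12],
  [0,0,0,0,0,0,0.12],
  [0,0,0,0,0,0,0.12],
])

```text
clock: 23.85
eef_pos: [0.5048, 0.5141, 0.1451]
eef_rot: [3.142, 0.0, 1.799]
wrist_force: [0.2, -0.5, -0.2]
grip_width: 0.0751
```

Run:
```python
from h import *
print(get_state()["eef_pos"],get_state()["clock"])
p,d=snapshot("top");cv2.imwrite("pics/top3.png",p)
plungers("top",p,d,[(255,162),(304,166),(146,174)])
q,_=snapshot("scene")
cv2.imwrite("pics/s3.png",np.vstack([cv2.resize(q[150:290,180:450],(780,404),interpolation=2)]))
```

```text
[0.50479517 0.5141457  0.14511956] 23.85
block [0.578  0.0353] [0.5775 0.0357] size [32. 38.] ang 72.0 n 187 z 0.0322 head [0.6113 0.0236] n 31 zmax 0.0333 dist 0.0353 yaw -19.3
block [ 0.572  -0.0941] [ 0.5668 -0.0918] size [32. 49.] ang 66.1 n 187 z 0.0323 head [ 0.5932 -0.1032] n 31 zmax 1.2324 dist 0.0231 yaw -23.2
block [0.5496 0.3061] [0.5459 0.3049] size [48. 34.] ang 14.1 n 193 z 0.0356 head [0.5766 0.3107] n 6 zmax 0.0343 dist 0.0274 yaw 9.7
```

View pics/s3.png

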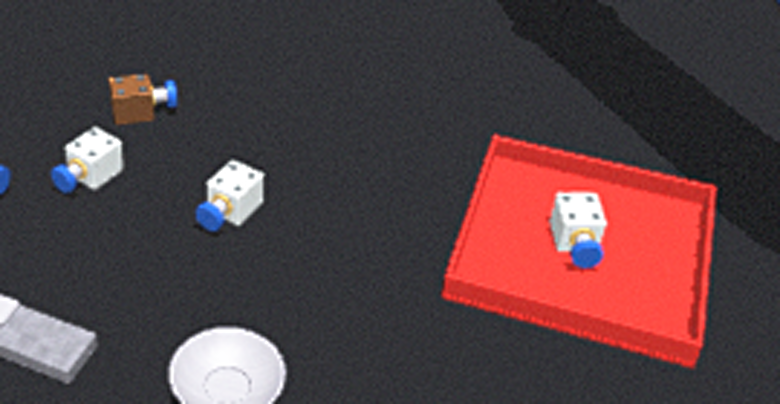

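The plunger stands on its base inside the tray (crop (580,230)), and both sound ones are within 1 mm of where they started. The arm is clear.

```bash
python3 -c "
from plant import *
print(close_job())"
```

```text
the job is handed in; nothing more can be done
None
```

The plunger I judged worn, the one that lay near (0.48, -0.24), is standing on its base in the red tray. It has been released, and the job was handed in at about 24 s.

**Finding it:** The fingers hold a commanded opening, so pin travel at 10 N could not be read directly. I lifted each plunger end to end and compared how far the springs pushed the fingers off that opening:

| Plunger | At closure 0.47 | At closure 0.44 |
|---|---|---|
| Free fingers | 45.2 mm | about 47.9 mm (calculated) |
| First (0.59, 0.03) | 45.9 mm | about 48.4 mm |
| Second (0.58, -0.10) | 45.9 mm | not read |
| Third, carried | 45.4 mm | 47.8 mm |

The third pushed back clearly less, while the other two agreed with each other. The difference is only about 0.5 mm against 0.2–0.3 mm of reading noise, so I averaged 4 to 8 readings. The choice is well supported but indirect, and the second plunger was the least measured. I took no separate 10 N reading.

**Squeeze:** By the spring figures given, the carry was about 9 N. If the other two are sound, testing them at these closures squeezed them up to roughly 39 N for a moment, well above the light squeeze.

**Last checks:** The final picture shows the plunger upright near the middle of the tray with its pin sprung back out. The block centres of the two others are within 1 mm of their starting places. An automatic head reading for the second was off because of one bad depth pixel, but the picture shows it upright and in place. The gripper was clear, at 0.145 m height and away from the tray.

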